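# Load the jar on the inspection slide and hold it at the ball detent

## Task

Stand the amber jar upright in the round nest of the blue slide carriage. Then take the carriage by its orange grip and slide it along its rail towards the inspection lens until you feel the sprung ball drop into its notch, without running on past the notch. Finish while still holding the orange grip, with the carriage at rest in the notch and the jar standing in its nest; leave the other things on the bench alone.

Things in the scene. Friction and masses are not known exactly. Their poses are not given: they have to be found in the camera images.
- rail: Inspection slide fixed to the bench: aluminium base 86 x 300 mm with two steel guide rods along its y axis and grey end blocks, 36 mm high. Origin at the centre of its underside on the bench; its y axis is the direction in which the carriage slides towards the lens, its -x side faces the robot. Place and yaw (about +-0.15 rad) vary.
- carriage (a joint): Travel of the blue carriage along the rail's +y, m: 0 at the right-hand stop, 0.160 at the left-hand stop. The carriage's centre lies at rail y = -0.080 + this value, rail x = 0. It starts at 0 to 0.03. It resists with about 1.5 N of friction and stays where it is left. The notch takes 4 to 6 N to enter, then the ball pulls the carriage in by itself from within about 7 mm either side of the notch and centres it to about 1 mm if the grip is loose; 8 to 10 N push it out again.
- grip (a point): Point on the orange upright grip of the carriage where it is to be held, 70 mm above the bench. The grip is an upright block 16 mm thick along the rail (y), 22 mm across (x), its top 16 mm above this point; the carriage's plate is 30 mm below it. It stands 50 mm from the nest's centre, towards the robot. Axes parallel to the rail's.
- nest (a point): Centre of the floor of the round black nest on the carriage, 40 mm above the bench. Its wall is 8 mm high, inner radius 25 to 26 mm, outer 30 mm. The jar stands on this floor.
- jar_mid (a point): Centre, half-way up, of the loose amber jar with white screw cap: 44 mm in diameter, 59 mm high (body to 46 mm, cap 40 mm in diameter above), about 0.11 kg, starts standing on the bench in front of the rail. z axis along the jar, up.
- lens (a point): Front of the lens of the white inspection head (fixed behind the rail, 88 mm high), 66 mm above the bench, looking across the rail. The notch lies where the carriage's centre stands opposite this lens (equal rail y) to within 5 mm either way; the exact place varies and has to be felt.
- pin (a joint): Drop of the sprung ball pin (small red pin in a brass housing at the rear right of the carriage), m: 0 while the ball rides along the strip, about -0.001 on the lips of the notch, +0.004 when fully down in the notch, again 0 beyond it. Within 2 mm of the notch's centre it reads over 0.001.
- swab_cup: Bystander: loose pale cup of cotton swabs, 57 mm in diameter and 99 mm high, beyond the left end of the rail; origin at its underside. To be left alone.
- drop_bottle: Bystander: loose brown dropper bottle, 33 mm in diameter and 102 mm high, on the bench to the right of the rail's front; origin at its underside. To be left alone.
Mind the look-alikes: they are no part of the job. What is shaped like the part that bears lens but purple or yellow is not meant.

How it is judged (in metres and radians):
On the way:
1. the jar stands released in the nest while the carriage is still well short of the lens (horizontal distance between jar_mid and nest below 0.006 m and z of jar_mid in the frame of nest below 0.033 m and angle between jar_mid's own z axis and vertical below 0.1 rad and contact force between the fingers and jar below 0.1 N and y of nest in the frame of lens below -0.02 m), for 0.2 s.
At the end, for the whole second after the job is handed in: Ball in its notch (pin down over 0.8 mm: carriage within about 2.5 mm of the notch), carriage at rest opposite the lens, fingers holding the carriage with over 2 N and off the jar; jar upright (0.1 rad) on the nest's floor, within 6 mm of its centre (value of joint pin above 0.0008 m and y of nest in the frame of lens between -0.009 and 0.009 m and velocity of joint carriage between -0.005 and 0.005 m/s and contact force between the fingers and carriage above 2 N and contact force between the fingers and jar below 0.1 N and horizontal distance between jar_mid and nest below 0.006 m and z of jar_mid in the frame of nest below 0.033 m and angle between jar_mid's own z axis and vertical below 0.1 rad); the arm keeps its last pose, push and grip.
It fails at once if the carriage is run on past the notch (y of nest in the frame of lens above 0.018 m).
It fails at once if the jar is tipped over (angle between jar_mid's own z axis and vertical above 0.7 rad).
It fails at once if the swab cup is disturbed (distance of swab_cup from where it was at the start of the episode above 0.03 m).
It fails at once if the dropper bottle is disturbed (distance of drop_bottle from where it was at the start of the episode above 0.03 m).
It also fails if it takes over 54 s, if anything falls off the work surface, if the arm or the gripper's body presses on something with over 40 N, if the wrist force passes 120 N, or if a joint passes its speed limit or range.

## Robot

A 7-joint arm with a two-finger parallel gripper is mounted at the origin on a cart in front of the work surface, level with it; the furniture and walls round the work are solid. World frame = base frame: x ahead of the robot, y to its left, z up, the work surface at z = 0. Lengths are in m, angles in degrees, forces in N, time in s.
With the tool pointing down it reaches from about 0.4 to 0.85 m from the base axis. Payload 10.4 kg.
Tool frame: the origin (TCP) lies midway between the tips of the shut fingers; the grasp point (between the pads) lies manip.hold_point_z behind it (manip.hold_point_z is the distance from the TCP to the grasp point, in m); z points along the fingers, y is the line along which they close (so a half turn about z gives the same grasp; the last joint's range is limited). The gripper opens to 87 mm and grips with 3 to 60 N. Pads are 19 mm wide; open, the fingers measure 117 mm over their backs; the gripper's body (75 mm by 190 mm) begins 51 mm behind the grasp point.
Start: joints at [75.596, 19.034, -3.707, 83.658, 1.238, 77.344, -5.071], TCP at [0.142, -0.609, 0.223] pointing down, gripper open.
Joint ranges: [-148.97, 148.97], [-28.65, 121.19], [-84.17, 76.75], [9.2, 138.47], [-72.65, 252.65], [3.7, 117.97], [-149.18, 149.18]. Speed limits (degrees/s): [127.2, 127.2, 159.86, 159.86, 180, 180, 180].

## Interface

Orientations are given as [roll, pitch, yaw] about the fixed x, y, z axes, in that order (R = Rz(yaw) Ry(pitch) Rx(roll)).
In Python, from workcell import manip, viewer gives the robot as it stands.
- The arm moves only by the tool play_rows, never from a script. Its argument "targets" is a list of rows, each an object with "dp": the shift along the tool's x, y, z in mm, a list of three; "delta_rot": the turn, a rotation vector about the tool's x, y, z in rad, a list of three. A call has 1 to 10 rows; each row is the pose to reach, as a shift and turn from the pose commanded when the call began, along the tool's axes at that moment; what a row does not reach only later rows make up. A row lasts 1/12 s, in which the tool goes at most 41.7 mm and 7.16 degrees, less where a joint would pass 70% of its speed; a pose out of reach is approached as far as the arm can. A call with a gripper value outside its range is refused whole. "claw" is the finger opening in mm, from 0 to 87, set as the call begins (left out, the last holds). The fingers move at their own pace and stop on an object; the grip force is fixed at half the most. Time passes only in rows, so rows that repeat a pose let the fingers close. It gives the time, the measured TCP pose, the force, the opening and the grip force at its end, in the units of the state.
- manip.state(): the state, without advancing time (a new reading comes with each control period).
- viewer.camera(name): name is "scene" or "top" or "wrist"; returns (picture, depth): 400x640x3 uint8, blue, green, red; 400x640 float32, m along the optical axis (not along the pixel's ray), 0 where there is no reading.
- viewer.camera_params(name): a dict with "fx", "fy", "cx", "cy" (pixels), "R" (3x3) and "t" (3): a world point X has camera coordinates R X + t; the wrist camera has in their place "mount" (4x4, takes a point from camera to tool coordinates, whose origin is the TCP and whose axes are the flange's). Camera axes: x right, y down, z forward; pixel columns grow to the right and rows downward; lengths in m; the calibration is good to about 2 mm. A picture is of the moment at which its call begins: read the wrist's pose just before it. camera_params takes no time and is no camera call.
- manip.finish_job(): hands the job in; it is judged then, once.
The state is a dict: "time": time; "q": joint angles; "qd": joint speeds; "effort": joint torques, N m; "tool_pos": TCP position; "ee_rot": TCP orientation; "wrist_force": force on the tool from outside, world axes, zero at the start; "ft_torque": the same for the moment, N m; "opening": finger opening in m; "grasp_force": force on a finger pad.
Only numpy, scipy, OpenCV 4.12 (cv2) and the standard library are available. Lean on these libraries where they do the work, as an engineer would, in place of code of your own. Each camera call takes 0.05 s, during which the arm holds its last target. There are 200 camera calls.

## Working session

There is one attempt and no reset: what is moved stays moved. The work goes in short steps, Python scripts to look and compute and a tool call to move; the robot and the scene stay as the last step left them, time stands still between calls to the robot, and variables do not carry over. Pictures are saved under pics/ and viewed, at most 10 in all, crops included, and the job is handed in when it is done.

Besides the shell and the picture viewer there is one more tool, called by a JSON object that holds its "op" and its "data", one argument or row to a line. play_rows: Moves the arm, as the interface text tells. Its arguments: {"type":"object","properties":{"targets":{"type":"array"},"claw":{"type":"number"}},"required":["targets"]}

```bash
mkdir -p pics; ls
python3 - <<'E'
from workcell import manip, viewer
import cv2,numpy as np
s=manip.state(); print(s, manip.hold_point_z)
for n in("scene","top"):
    p,d=viewer.camera(n); cv2.imwrite(f"pics/{n}0.png",p); np.savez(f"pics/{n}0.npz",p=p,d=d)
    print(n,viewer.camera_params(n))
print(viewer.camera_params("wrist"))
E
```

```text
pics
{'time': 0.0, 'q': array([75.59480548, 19.07221887, -3.70886294, 83.70584537,  1.23741322,
       77.34341955, -5.07036927]), 'qd': array([ 0.03095183,  0.01849506, -0.07453096,  0.00794344, -0.04805737,
        0.0103145 ,  0.05660554]), 'effort': array([ 1.28849742e-04, -6.23247600e+01,  2.50343385e-02, -3.89910328e+01,
       -6.12809812e-02,  3.97015933e-02,  2.00773552e-04]), 'tool_pos': array([ 0.14169221, -0.60832748,  0.22175269]), 'ee_rot': array([-1.79918425e+02,  3.02400642e-03,  1.31135110e+01]), 'wrist_force': array([-0.72406023, -0.55160969,  0.79963822]), 'ft_torque': array([-0.02726802,  0.0029654 ,  0.00359112]), 'grasp_force': 0.0, 'opening': 0.08727008018476481} 0.0187
scene {'fx': 492.44345059015245, 'fy': 492.44345059015245, 'cx': 318.194696028452, 'cy': 198.86415023216117, 'R': array([[-0.79781197, -0.60264198, -0.01785228],
       [-0.43749022,  0.59904109, -0.67063558],
       [ 0.4148474 , -0.52723089, -0.74157213]]), 't': array([0.31317619, 0.4050899 , 0.84157837])}
top {'fx': 462.14183326263236, 'fy': 462.14183326263236, 'cx': 319.82224943210036, 'cy': 200.4644684041475, 'R': array([[-0.00402847, -0.9998065 ,  0.01925441],
       [-0.99143187,  0.0014793 , -0.13061645],
       [ 0.13056269, -0.01961562, -0.99124599]]), 't': array([-0.20112986,  0.5541661 ,  1.00670587])}
{'fx': 347.2604383276561, 'fy': 347.2604383276561, 'cx': 316.5086323298522, 'cy': 199.3035253173506, 'mount': array([[ 3.56327241e-04, -9.70683729e-01, -2.40360086e-01,
         6.46626353e-02],
       [ 9.99999928e-01,  3.76985477e-04, -3.99669215e-05,
         1.10299565e-03],
       [ 1.29407502e-04, -2.40360055e-01,  9.70683794e-01,
        -1.62713526e-01],
       [ 0.00000000e+00,  0.00000000e+00,  0.00000000e+00,
         1.00000000e+00]])}
```

View pics/scene0.png

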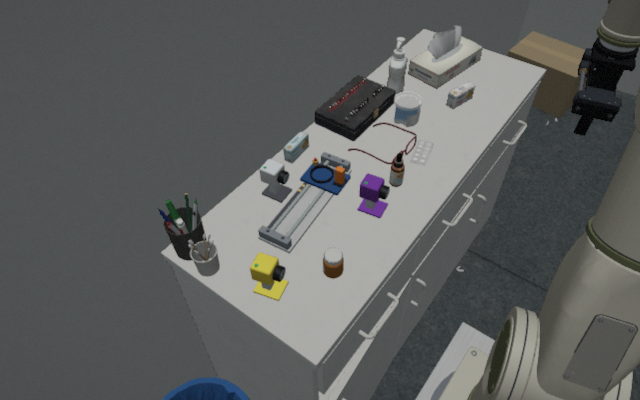

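View pics/top0.png

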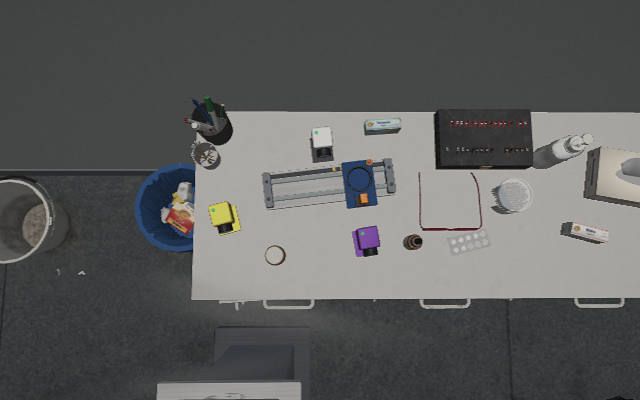

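Scene (640x400). Jar: top (275,255), scene (333,263). Carriage: top (359,184), with its orange grip at (364,199). Lens heads: white at top (322,143) is the one meant; purple (367,240) and yellow (224,217) are decoys. Jar look-alikes are the dropper bottle (414,242) and the white tub (514,195). Bystander swab cup at (206,154). Next I'll measure and check one close crop.

```bash
cat > h.py <<'E'
import numpy as np,cv2
from workcell import manip,viewer
from scipy.spatial.transform import Rotation as Ro
def ray(n,uv,z,P=None,tool=None):
    """world point on plane z for pixel uv"""
    P=P or viewer.camera_params(n)
    d=np.array([(uv[0]-P['cx'])/P['fx'],(uv[1]-P['cy'])/P['fy'],1.])
    if 'R' in P: R=P['R'].T; c=-R@P['t']
    else:
        M=P['mount']; T=Ro.from_euler('xyz',tool[1],degrees=True).as_matrix()
        R=T@M[:3,:3]; c=T@M[:3,3]+tool[0]
    v=R@d; return c+v*(z-c[2])/v[2]
def blobs(img,lo,hi,amin=20):
    m=cv2.inRange(cv2.cvtColor(img,cv2.COLOR_BGR2HSV),lo,hi)
    n,l,st,c=cv2.connectedComponentsWithStats(m)
    return [(st[i][:5].tolist(),c[i].round(1).tolist()) for i in range(1,n) if st[i][4]>=amin],l
E
python3 - <<'E'
from h import *
for n in("top","scene"):
    p=np.load(f"pics/{n}0.npz")['p']
    for k,lo,hi in(("orange",(5,150,120),(17,255,255)),("blue",(100,120,40),(125,255,200))):
        print(n,k,blobs(p,lo,hi,15)[0])
p=np.load("pics/top0.npz"); d=p['d'];im=p['p']
cv2.imwrite("pics/crop1.png",cv2.resize(im[110:280,190:430],None,fx=3.3,fy=3.3,interpolation=cv2.INTER_CUBIC))
# depth-based world points
P=viewer.camera_params('top'); v,u=np.mgrid[:400,:640]
X=np.stack([(u-P['cx'])/P['fx']*d,(v-P['cy'])/P['fy']*d,d],-1)-P['t']; X=X@P['R']
np.save("pics/X.npy",X)
for u_,v_ in((275,255),(359,184),(364,199),(322,143),(267,190),(390,176),(206,154),(414,242),(300,240),(367,232),(224,212)): print(u_,v_,X[v_,u_].round(3))
E
```

```text
top orange [([360, 193, 8, 10, 58], [363.8, 198.0])]
top blue [([193, 99, 19, 25, 70], [201.4, 110.6]), ([342, 160, 35, 48, 604], [358.0, 184.8]), ([135, 163, 60, 89, 3188], [163.1, 206.7]), ([348, 168, 22, 22, 384], [358.6, 178.5])]
scene orange [([336, 166, 9, 7, 42], [339.7, 169.1])]
scene blue [([301, 165, 49, 30, 600], [322.7, 179.0]), ([159, 210, 12, 12, 46], [164.2, 216.0]), ([162, 377, 87, 23, 1368], [206.6, 390.4])]
275 255 [ 0.431 -0.104  0.062]
359 184 [ 0.591 -0.292  0.038]
364 199 [ 0.551 -0.298  0.082]
322 143 [ 0.674 -0.207  0.089]
267 190 [ 0.578 -0.083  0.038]
390 176 [ 0.61  -0.364  0.037]
206 154 [0.668 0.063 0.008]
414 242 [ 0.458 -0.404  0.08 ]
300 240 [ 0.466 -0.157  0.002]
367 232 [ 0.479 -0.302  0.088]
224 212 [0.523 0.004 0.086]
```

View pics/crop1.png

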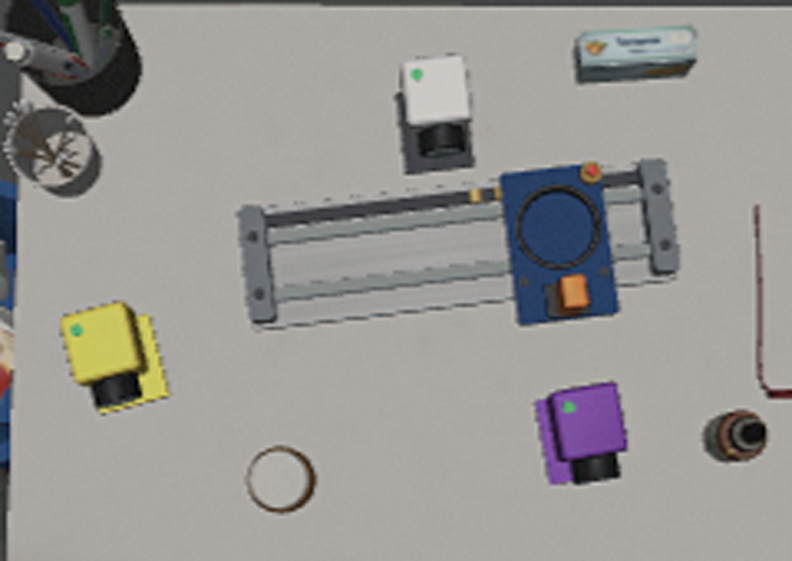

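The crop confirms the white head with the green dot (crop 436,100), its lens facing the rail, opposite about the middle of the travel. The jar is at crop (281,479), the orange grip at (573,292), and the nest at (558,228). Now the precise measurement.

Run:
```python
from h import *
im=np.load("pics/top0.npz")['p']; X=np.load("pics/X.npy")
box=(np.arange(640)[None]>255)&(np.arange(640)[None]<405)&(np.arange(400)[:,None]>150)&(np.arange(400)[:,None]<215)
# end blocks: z 0.03..0.042, by depth, excluding the carriage columns
m=box&(X[...,2]>.032)&(X[...,2]<.044)&((np.arange(640)[None]<280)|(np.arange(640)[None]>380))
for sel in(np.arange(640)[None]<300,np.arange(640)[None]>300):
    q=X[m&sel]; print("block",len(q),q.mean(0).round(4)); 
    globals().setdefault("B",[]).append(q.mean(0))
d=B[0]-B[1]; yaw=np.arctan2(-d[0],d[1]); print("yaw",yaw,np.degrees(yaw),"len",np.linalg.norm(d[:2]),"mid",(B[0]+B[1])/2)
ex=np.array([np.cos(yaw),np.sin(yaw)]); ey=np.array([-np.sin(yaw),np.cos(yaw)]); mid=((B[0]+B[1])/2)[:2]
loc=lambda p:(round(float((p[:2]-mid)@ex),4),round(float((p[:2]-mid)@ey),4))
N=ray("top",(358.6,178.5),.04); G=ray("top",(363.8,198.0),.086)
print("nest",N,loc(N),"grip",G,loc(G))
# jar cap: depth
uu,vv=np.arange(640)[None],np.arange(400)[:,None]
j=(abs(uu-275)<14)&(abs(vv-255)<14)&(X[...,2]>.05); q=X[j]
pix=np.argwhere(j)[:,::-1].astype(np.float32); c,r=cv2.minEnclosingCircle(pix); print("jar",len(q),q.mean(0),c,r,ray("top",c,.059))
w=(abs(uu-322)<14)&(vv>120)&(vv<165)&(X[...,2]>.078); q=X[w]; print("head top",len(q),q.mean(0),loc(q.mean(0)),q.min(0),q.max(0))
w2=(abs(uu-322)<14)&(vv>120)&(vv<165)&(X[...,2]>.05)&(X[...,2]<.085); q=X[w2]; ql=np.array([loc(a) for a in q]); print("barrel",len(q),ql.mean(0),ql.min(0),q.mean(0),np.median(ql,0))
# carriage plate
p=box&(X[...,2]>.034)&(X[...,2]<.052)&(abs(uu-359)<20); bl=cv2.inRange(cv2.cvtColor(im,cv2.COLOR_BGR2HSV),(100,100,30),(128,255,220))>0
q=X[p&bl]; ql=np.array([loc(a) for a in q]); print("plate",ql.min(0),ql.max(0),ql.mean(0))
```

```text
block 277 [ 0.5791 -0.083   0.037 ]
block 271 [ 0.6129 -0.3619  0.0367]
yaw 0.12052112083460083 6.905351566008841 len 0.28097316467902755 mid [ 0.59595993 -0.22242925  0.0368533 ]
nest [ 0.60366219 -0.29108476  0.04      ] (-0.0006, -0.0691) grip [ 0.55255797 -0.29686342  0.086     ] (-0.052, -0.0687)
jar 251 [ 0.43139489 -0.10253426  0.07217959] (276.25, 256.0833435058594) 11.44137191772461 [ 0.42886629 -0.10686376  0.059     ]
head top 500 [ 0.67771074 -0.20612346  0.10338309] (0.0831, 0.0064) [ 0.41716946 -0.22912707  0.07804543] [ 0.712655   -0.18216356  1.074149  ]
barrel 174 [0.06553391 0.00724598] [ 0.0532 -0.0167] [ 0.66014798 -0.20735485  0.07635835] [0.06415 0.00755]
plate [-0.0641 -0.1024] [ 0.0409 -0.0338] [-0.00948485 -0.0669699 ]
```

```bash
cat >> h.py <<'E'
def go(x,y,z,yaw=6.9):
    s=manip.state(); R=Ro.from_euler('xyz',s['ee_rot'],degrees=True); T=Ro.from_euler('xyz',[180,0,yaw],degrees=True)
    print("t",round(s['time'],2),"dp",(R.inv().apply(np.array([x,y,z])-s['tool_pos'])*1000).round(1),"rot",(R.inv()*T).as_rotvec().round(4))
E
python3 -c "
from h import *
go(.430,-.105,.13)"
```

```text
t 0.1 dp [ 395.  -424.7   92.3] rot [-0.0013  0.0002  0.1084]
```

{"op": "play_rows", "data": {
  "targets": [
    {"dp":[26,-28,0],"delta_rot":[0,0,0.01]},
    {"dp":[53,-57,0],"delta_rot":[0,0,0.02]},
    {"dp":[79,-85,0],"delta_rot":[0,0,0.03]},
    {"dp":[105,-113,10],"delta_rot":[0,0,0.04]},
    {"dp":[132,-142,15],"delta_rot":[0,0,0.05]},
    {"dp":[158,-170,20],"delta_rot":[0,0,0.06]},
    {"dp":[184,-198,25],"delta_rot":[0,0,0.07]},
    {"dp":[211,-226,30],"delta_rot":[0,0,0.08]},
    {"dp":[237,-255,35],"delta_rot":[0,0,0.09]},
    {"dp":[263,-283,40],"delta_rot":[-0.0013,0,0.1084]}
  ],
  "claw": 87
}}

```text
time: 0.93
tool_pos: [0.3341, -0.2715, 0.1822]
ee_rot: [179.9, 0.0, 6.9]
wrist_force: [1.8, -0.9, -0.2]
opening: 0.0868
grasp_force: 0.0
```

```bash
python3 -c "
from h import *
go(.430,-.105,.13)"
```

```text
t 0.93 dp [ 115.2 -153.9   51.9] rot [ 0.0015  0.0002 -0.0004]
```

{"op": "play_rows", "data": {
  "targets": [
    {"dp":[23,-31,10],"delta_rot":[0,0,0]},
    {"dp":[46,-62,21],"delta_rot":[0,0,0]},
    {"dp":[69,-92,31],"delta_rot":[0,0,0]},
    {"dp":[92,-123,42],"delta_rot":[0,0,0]},
    {"dp":[108,-144,49],"delta_rot":[0.0015,0,0]},
    {"dp":[115,-154,52],"delta_rot":[0.0015,0,0]},
    {"dp":[115,-154,52],"delta_rot":[0.0015,0,0]},
    {"dp":[115,-154,52],"delta_rot":[0.0015,0,0]}
  ]
}}

```text
time: 1.6
tool_pos: [0.4291, -0.1066, 0.1301]
ee_rot: [-180.0, 0.0, 7.0]
wrist_force: [0.3, -0.2, 0.4]
opening: 0.087
grasp_force: 0.0
```

Run:
```python
from h import *
s=manip.state(); p,d=viewer.camera("wrist"); cv2.imwrite("pics/w1.png",p); np.savez("pics/w1.npz",p=p,d=d,tp=s['tool_pos'],er=s['ee_rot'])
P=viewer.camera_params("wrist"); print(s['tool_pos'],s['ee_rot'])
T=Ro.from_euler('xyz',s['ee_rot'],degrees=True).as_matrix(); M=P['mount']
v,u=np.mgrid[:400,:640]
X=np.stack([(u-P['cx'])/P['fx']*d,(v-P['cy'])/P['fy']*d,d],-1)@M[:3,:3].T+M[:3,3]; X=X@T.T+s['tool_pos']
m=(d>0)&(X[...,2]>.05)&(X[...,2]<.066)&(np.hypot(X[...,0]-.43,X[...,1]+.105)<.045)
q=X[m]; print(len(q),q.mean(0),q.min(0),q.max(0)); c,r=cv2.minEnclosingCircle(q[:,:2].astype(np.float32)); print(c,r)
```

```text
[ 0.42914385 -0.10656976  0.1300606 ] [-1.79967354e+02  4.38388193e-02  6.98137699e+00]
2418 [ 0.43114838 -0.10328709  0.05940194] [ 0.41013546 -0.12318143  0.05001364] [ 0.44957764 -0.08353404  0.06181615]
(0.4300616681575775, -0.1033802330493927) 0.020032476633787155
```

View pics/w1.png

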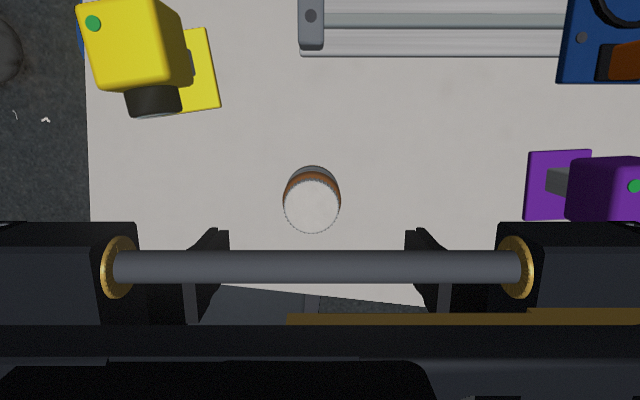

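Wrist view: jar cap at (312,200), between the open fingers (columns 225–410). The yellow decoy is clear at top left. The fitted cap centre is (0.430, -0.1034) with radius 20 mm, which matches the given size. Descending.

{"op": "play_rows", "data": {
  "targets": [
    {"dp":[1,-3,25],"delta_rot":[0,0,0]},
    {"dp":[1.3,-3,55],"delta_rot":[0,0,0]},
    {"dp":[1.3,-3,85],"delta_rot":[0,0,0]},
    {"dp":[1.3,-3,105],"delta_rot":[0,0,0]},
    {"dp":[1.3,-3,114],"delta_rot":[0,0,0]},
    {"dp":[1.3,-3,115],"delta_rot":[0,0,0]},
    {"dp":[1.3,-3,115],"delta_rot":[0,0,0]}
  ]
}}

```text
time: 2.23
tool_pos: [0.4304, -0.1044, 0.0159]
ee_rot: [-180.0, -0.0, 6.8]
wrist_force: [0.7, -0.7, 1.4]
opening: 0.0872
grasp_force: 0.0
```

{"op": "play_rows", "data": {
  "targets": [
    {"dp":[0,0,0],"delta_rot":[0,0,0]},
    {"dp":[0,0,0],"delta_rot":[0,0,0]},
    {"dp":[0,0,0],"delta_rot":[0,0,0]},
    {"dp":[0,0,0],"delta_rot":[0,0,0]},
    {"dp":[0,0,0],"delta_rot":[0,0,0]},
    {"dp":[0,0,0],"delta_rot":[0,0,0]},
    {"dp":[0,0,0],"delta_rot":[0,0,0]},
    {"dp":[0,0,0],"delta_rot":[0,0,0]}
  ],
  "claw": 38
}}

```text
time: 2.9
tool_pos: [0.4304, -0.1036, 0.0154]
ee_rot: [-180.0, -0.0, 6.9]
wrist_force: [-1.4, -0.4, 1.9]
opening: 0.0433
grasp_force: 30.0
```

{"op": "play_rows", "data": {
  "targets": [
    {"dp":[0,0,-10],"delta_rot":[0,0,0]},
    {"dp":[0,0,-30],"delta_rot":[0,0,0]},
    {"dp":[0,0,-60],"delta_rot":[0,0,0]},
    {"dp":[0,0,-90],"delta_rot":[0,0,0]},
    {"dp":[0,0,-115],"delta_rot":[0,0,0]},
    {"dp":[0,0,-125],"delta_rot":[0,0,0]},
    {"dp":[0,0,-125],"delta_rot":[0,0,0]}
  ]
}}

```text
time: 3.48
tool_pos: [0.4317, -0.104, 0.1427]
ee_rot: [179.9, -0.2, 6.9]
wrist_force: [0.3, -1.0, -1.2]
opening: 0.0434
grasp_force: 30.0
```

```bash
python3 -c "
from h import *
go(.525,-.301,.14); s=manip.state(); print(s['opening'],s['grasp_force'],s['wrist_force'])"
```

```text
t 3.48 dp [ 69.  206.7   3.5] rot [ 0.0022 -0.0038 -0.0001]
0.04343351391124738 29.999635736458004 [ 0.25951662 -1.04949228 -1.19315497]
```

{"op": "play_rows", "data": {
  "targets": [
    {"dp":[8,25,0],"delta_rot":[0,0,0]},
    {"dp":[17,51,0],"delta_rot":[0,0,0]},
    {"dp":[26,78,0],"delta_rot":[0,0,0]},
    {"dp":[35,105,0],"delta_rot":[0,0,0]},
    {"dp":[44,132,0],"delta_rot":[0,0,0]},
    {"dp":[53,158,0],"delta_rot":[0,0,0]},
    {"dp":[62,185,0],"delta_rot":[0,0,0]},
    {"dp":[69,204,0],"delta_rot":[0,0,0]},
    {"dp":[69,207,2],"delta_rot":[0,0,0]},
    {"dp":[69,207,2],"delta_rot":[0,0,0]}
  ]
}}

```text
time: 4.32
tool_pos: [0.5227, -0.3014, 0.1355]
ee_rot: [-179.8, 0.2, 6.8]
wrist_force: [-0.2, 0.7, -2.7]
opening: 0.0434
grasp_force: 30.0
```

{"op": "play_rows", "data": {
  "targets": [
    {"dp":[0,0,0],"delta_rot":[0,0,0]},
    {"dp":[0,0,0],"delta_rot":[0,0,0]}
  ]
}}

```text
time: 4.48
tool_pos: [0.5234, -0.2994, 0.1376]
ee_rot: [-179.9, 0.0, 7.0]
wrist_force: [-0.5, 0.1, -1.4]
opening: 0.0436
grasp_force: 30.0
```

Run:
```python
from h import *
s=manip.state(); p,d=viewer.camera("wrist"); cv2.imwrite("pics/w2.png",p); np.savez("pics/w2.npz",p=p,d=d,tp=s['tool_pos'],er=s['ee_rot'])
P=viewer.camera_params("wrist"); print(s['tool_pos'],s['ee_rot'])
T=Ro.from_euler('xyz',s['ee_rot'],degrees=True).as_matrix(); M=P['mount']
v,u=np.mgrid[:400,:640]
X=np.stack([(u-P['cx'])/P['fx']*d,(v-P['cy'])/P['fy']*d,d],-1)@M[:3,:3].T+M[:3,3]; X=X@T.T+s['tool_pos']; np.save("pics/Xw2.npy",X)
near=(d>0)&(np.hypot(X[...,0]-.604,X[...,1]+.291)<.04)
m=near&(X[...,2]>.0455)&(X[...,2]<.052); q=X[m]; c,r=cv2.minEnclosingCircle(q[:,:2].astype(np.float32)); print("rim",len(q),q.mean(0),c,r)
A=np.c_[q[:,:2],np.ones(len(q))]; b=(q[:,:2]**2).sum(1); k=np.linalg.lstsq(A,b,rcond=None)[0]; print("fit",k[:2]/2,np.sqrt(k[2]+(k[:2]**2).sum()/4))
```

```text
[ 0.52335491 -0.29935315  0.13759349] [-1.79926737e+02  4.97209616e-02  6.98605871e+00]
rim 1656 [ 0.60356989 -0.29304793  0.04830943] (0.6067550182342529, -0.29492777585983276) 0.03590479865670204
fit [ 0.60213348 -0.29311945] 0.02780152817006536
```

View pics/w2.png

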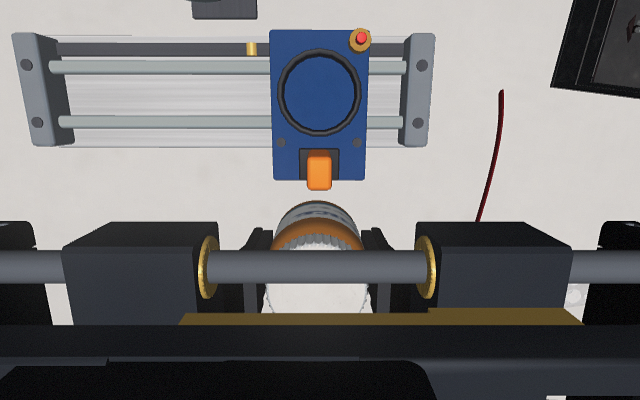

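Wrist view: the jar is held upright between the pads (315,260). The nest ring is at about (319,92), the orange grip at (319,170) and the red pin at (361,39). Refining the rim fit without the pin.

Run:
```python
from h import *
z=np.load("pics/w2.npz"); X=np.load("pics/Xw2.npy"); p=z['p']; tool=(z['tp'],z['er'])
c=np.array([.602,-.293])
for i in range(6):
    r=np.hypot(X[...,0]-c[0],X[...,1]-c[1]); q=X[(r<.0315)&(r>.023)&(X[...,2]>.0455)&(X[...,2]<.052)]
    k=np.linalg.lstsq(np.c_[q[:,:2],np.ones(len(q))],(q[:,:2]**2).sum(1),rcond=None)[0]; c=k[:2]/2
print("rim",len(q),c,np.sqrt(k[2]+c@c))
b,l=blobs(p,(100,100,30),(128,255,220),200); print(b)
k=min((i for i in range(len(b))),key=lambda i:np.hypot(b[i][1][0]-319,b[i][1][1]-92))
m=(cv2.inRange(cv2.cvtColor(p,cv2.COLOR_BGR2HSV),(100,100,30),(128,255,220)))
n,l=cv2.connectedComponents(m); f=(l==l[92,319]).astype(np.uint8); cs=cv2.findContours(f,0,1)[0]; e=cv2.fitEllipse(max(cs,key=len)); print("floor ellipse",e,ray("wrist",e[0],.041,tool=tool))
bb,_=blobs(p,(5,150,120),(17,255,255),100); print(bb)
g=X[(X[...,2]>.083)&(X[...,2]<.09)&(np.hypot(X[...,0]-.552,X[...,1]+.298)<.025)]; print("grip top",len(g),g.mean(0),g.min(0),g.max(0))
h=X[(X[...,2]>.03)&(X[...,2]<.041)]
B=[]
for a in((-.083,.579),(-.362,.613)):
    w=h[(abs(h[:,1]-a[0])<.03)&(abs(h[:,0]-a[1])<.06)]; B.append(w.mean(0)); print("block",len(w),w.mean(0))
```

```text
rim 1594 [ 0.60109851 -0.2924692 ] 0.027380768496989134
[([269, 30, 100, 150, 6687], [316.1, 104.8]), ([284, 56, 71, 74, 4062], [318.8, 92.8])]
floor ellipse ((318.7580871582031, 92.81513214111328), (69.20529174804688, 72.89305114746094), 1.734589695930481) [ 0.60200657 -0.29233938  0.041     ]
[([307, 152, 25, 38, 846], [318.8, 171.8]), ([274, 225, 85, 25, 634], [316.1, 234.7])]
grip top 844 [ 0.55208715 -0.29849588  0.08610238] [ 0.5400567  -0.30712848  0.0830456 ] [ 0.56296453 -0.29009288  0.08876693]
block 3279 [ 0.5794132  -0.08738281  0.03578393]
block 2921 [ 0.61299488 -0.36343894  0.03612094]
```

```bash
python3 -c "
from h import *
go(.602,-.2923,.115)"
```

```text
t 4.53 dp [78.8  2.4 23. ] rot [-0.0007  0.0004  0.0016]
```

{"op": "play_rows", "data": {
  "targets": [
    {"dp":[10,0,0],"delta_rot":[0,0,0]},
    {"dp":[25,1,0],"delta_rot":[0,0,0]},
    {"dp":[45,1.5,0],"delta_rot":[0,0,0]},
    {"dp":[62,2,0],"delta_rot":[0,0,0]},
    {"dp":[75,2.4,5],"delta_rot":[0,0,0]},
    {"dp":[79,2.4,15],"delta_rot":[0,0,0]},
    {"dp":[79,2.4,22],"delta_rot":[0,0,0.0016]},
    {"dp":[79,2.4,23],"delta_rot":[0,0,0.0016]},
    {"dp":[79,2.4,23],"delta_rot":[0,0,0.0016]},
    {"dp":[79,2.4,23],"delta_rot":[0,0,0.0016]}
  ]
}}

```text
time: 5.37
tool_pos: [0.6017, -0.2943, 0.1155]
ee_rot: [180.0, 0.0, 6.8]
wrist_force: [0.7, -0.4, -1.1]
opening: 0.0437
grasp_force: 30.0
```

```bash
python3 -c "
from h import *
go(.602,-.2923,.066)
for n in ('scene',):
    p,d=viewer.camera(n); cv2.imwrite('pics/s3.png',cv2.resize(p[110:260,240:420],None,fx=4,fy=4,interpolation=cv2.INTER_CUBIC))"
```

```text
t 5.37 dp [ 0.5 -1.9 49.5] rot [ 0.0002  0.0003 -0.0024]
```

View pics/s3.png

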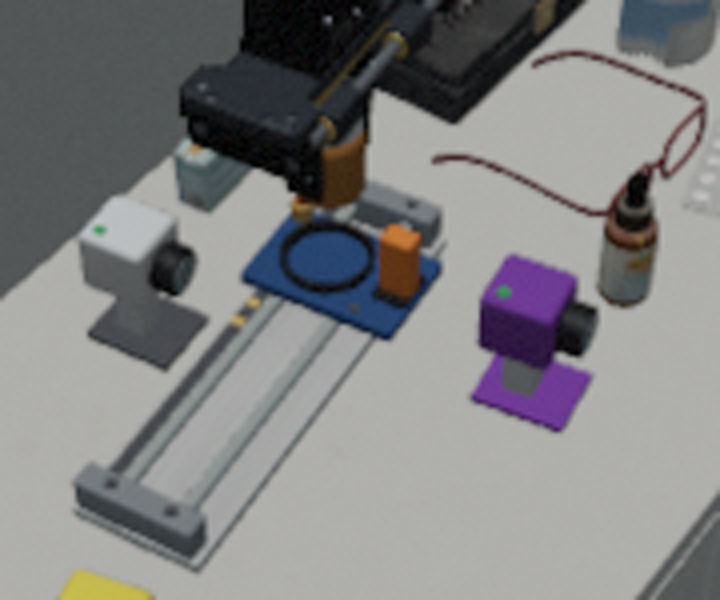

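Scene crop: the jar (345,170) hangs over the nest (328,255), clear of the grip and the white head. Lowering.

{"op": "play_rows", "data": {
  "targets": [
    {"dp":[0.3,-0.5,10],"delta_rot":[0,0,0]},
    {"dp":[0.3,-0.8,22],"delta_rot":[0,0,0]},
    {"dp":[0.3,-0.8,34],"delta_rot":[0,0,0]},
    {"dp":[0.3,-0.8,43],"delta_rot":[0,0,0]},
    {"dp":[0.3,-0.8,46],"delta_rot":[0,0,0]},
    {"dp":[0.3,-0.8,46],"delta_rot":[0,0,0]},
    {"dp":[0.3,-0.8,46],"delta_rot":[0,0,0]},
    {"dp":[0.3,-0.8,46],"delta_rot":[0,0,0]}
  ]
}}

```text
time: 6.08
tool_pos: [0.6031, -0.2931, 0.0699]
ee_rot: [180.0, -0.1, 6.8]
wrist_force: [-0.4, 0.6, -1.0]
opening: 0.0435
grasp_force: 30.0
```

```bash
python3 -c "
from h import *
go(.602,-.2923,.056);print(manip.state()['wrist_force'],manip.state()['tool_pos'])"
```

```text
t 6.08 dp [-1.  -0.9 13.9] rot [ 0.0003 -0.0009 -0.0017]
[-0.44072019  0.5616311  -1.01748263] [ 0.60307018 -0.29306725  0.06991874]
```

{"op": "play_rows", "data": {
  "targets": [
    {"dp":[-0.5,-0.6,2],"delta_rot":[0,0,0]},
    {"dp":[-0.5,-0.6,4],"delta_rot":[0,0,0]},
    {"dp":[-0.5,-0.6,6.5],"delta_rot":[0,0,0]},
    {"dp":[-0.5,-0.6,9],"delta_rot":[0,0,0]},
    {"dp":[-0.5,-0.6,11],"delta_rot":[0,0,0]},
    {"dp":[-0.5,-0.6,12.5],"delta_rot":[0,0,0]},
    {"dp":[-0.5,-0.6,12.5],"delta_rot":[0,0,0]},
    {"dp":[-0.5,-0.6,12.5],"delta_rot":[0,0,0]}
  ]
}}

```text
time: 6.75
tool_pos: [0.602, -0.2924, 0.0567]
ee_rot: [-180.0, 0.0, 6.8]
wrist_force: [1.3, -0.1, -1.0]
opening: 0.0433
grasp_force: 30.0
```

{"op": "play_rows", "data": {
  "targets": [
    {"dp":[0,0,0.5],"delta_rot":[0,0,0]},
    {"dp":[0,0,1],"delta_rot":[0,0,0]},
    {"dp":[0,0,1],"delta_rot":[0,0,0]},
    {"dp":[0,0,1],"delta_rot":[0,0,0]}
  ]
}}

```text
time: 7.08
tool_pos: [0.6021, -0.2924, 0.0559]
ee_rot: [-180.0, -0.0, 6.8]
wrist_force: [-0.8, -0.1, -2.5]
opening: 0.0434
grasp_force: 30.0
```

{"op": "play_rows", "data": {
  "targets": [
    {"dp":[0,0,0.5],"delta_rot":[0,0,0]},
    {"dp":[0,0,0.5],"delta_rot":[0,0,0]},
    {"dp":[0,0,0.5],"delta_rot":[0,0,0]},
    {"dp":[0,0,0.5],"delta_rot":[0,0,0]},
    {"dp":[0,0,0.5],"delta_rot":[0,0,0]},
    {"dp":[0,0,0.5],"delta_rot":[0,0,0]}
  ],
  "claw": 66
}}

```text
time: 7.58
tool_pos: [0.6021, -0.2925, 0.0554]
ee_rot: [-180.0, -0.0, 6.8]
wrist_force: [-0.1, -0.2, 0.2]
opening: 0.065
grasp_force: 0.0
```

{"op": "play_rows", "data": {
  "targets": [
    {"dp":[0,0,-5],"delta_rot":[0,0,0]},
    {"dp":[0,0,-15],"delta_rot":[0,0,0]},
    {"dp":[0,0,-30],"delta_rot":[0,0,0]},
    {"dp":[0,0,-55],"delta_rot":[0,0,0]},
    {"dp":[0,0,-80],"delta_rot":[0,0,0]},
    {"dp":[-20,0,-95],"delta_rot":[0,0,0]},
    {"dp":[-50,0,-95],"delta_rot":[0,0,0]},
    {"dp":[-72,0,-95],"delta_rot":[0,0,0]},
    {"dp":[-80,0,-95],"delta_rot":[0,0,0]},
    {"dp":[-80,0,-95],"delta_rot":[0,0,0]}
  ]
}}

```text
time: 8.42
tool_pos: [0.5212, -0.3032, 0.1516]
ee_rot: [179.9, 0.0, 6.7]
wrist_force: [0.5, -0.1, 0.0]
opening: 0.0662
grasp_force: 0.0
```

Run:
```python
from h import *
s=manip.state(); p,d=viewer.camera("wrist"); cv2.imwrite("pics/w4.png",p); np.savez("pics/w4.npz",p=p,d=d,tp=s['tool_pos'],er=s['ee_rot'])
P=viewer.camera_params("wrist"); print(s['tool_pos'],s['ee_rot'])
T=Ro.from_euler('xyz',s['ee_rot'],degrees=True).as_matrix(); M=P['mount']
v,u=np.mgrid[:400,:640]
X=np.stack([(u-P['cx'])/P['fx']*d,(v-P['cy'])/P['fy']*d,d],-1)@M[:3,:3].T+M[:3,3]; X=X@T.T+s['tool_pos']
q=X[(d>0)&(X[...,2]>.094)&(X[...,2]<.104)&(np.hypot(X[...,0]-.602,X[...,1]+.292)<.035)]; print("cap",len(q),q.mean(0),cv2.minEnclosingCircle(q[:,:2].astype(np.float32)))
A=np.linalg.lstsq(np.c_[q[:,:2],np.ones(len(q))],q[:,2],rcond=None)[0];print("tilt",A)
g=X[(X[...,2]>.083)&(X[...,2]<.09)&(np.hypot(X[...,0]-.552,X[...,1]+.298)<.02)]; print("grip top",len(g),g.mean(0),g.min(0),g.max(0))
q=X[(d>0)&(X[...,2]>.084)&(X[...,2]<.092)&(X[...,0]>.62)&(X[...,0]<.75)&(abs(X[...,1]+.207)<.04)]; print("head",len(q),q.mean(0) if len(q) else 0,q.min(0),q.max(0))
go(.552,-.2985,.14)
```

```text
[ 0.52116281 -0.30317178  0.15157699] [1.79911719e+02 1.77909884e-04 6.68017048e+00]
cap 3468 [ 0.60188816 -0.29355609  0.09967821] ((0.6015818119049072, -0.2935781478881836), 0.01983806863427162)
tilt [-0.00061162 -0.00032517  0.09995088]
grip top 753 [ 0.55193181 -0.29831691  0.08611821] [ 0.54003661 -0.30681807  0.0830345 ] [ 0.56278712 -0.28971408  0.08844727]Traceback (most recent call last):
  File "<stdin>", line 10, in <module>
    return umr_minimum(a, axis, None, out, keepdims, initial, where)
ValueError: zero-size array to reduction operation minimum which has no identity
```

View pics/w4.png

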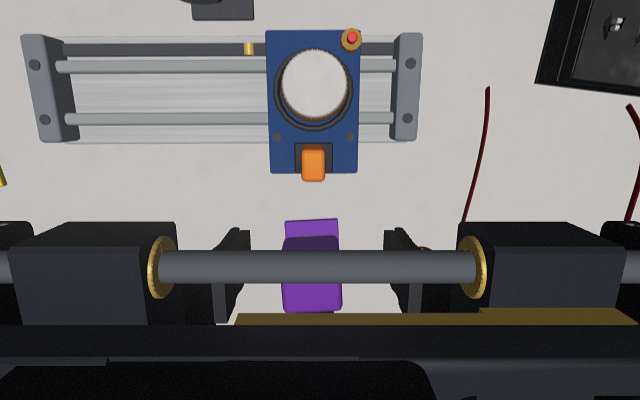

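The jar stands level in the nest: cap at (314,83), cap z 0.0997, tilt about 0, 1 mm off centre. The grip is at (313,163), world (0.552,-0.2985), matching its 50 mm offset from the nest. Now moving above the grip.

```bash
python3 -c "
from h import *
go(.552,-.2985,.0515)"
```

```text
t 8.47 dp [29.6 -0.5 99.9] rot [ 0.001  -0.0009 -0.0027]
```

{"op": "play_rows", "data": {
  "targets": [
    {"dp":[8,0,0],"delta_rot":[0,0,0]},
    {"dp":[22,-0.3,5],"delta_rot":[0,0,0]},
    {"dp":[29.5,-0.5,20],"delta_rot":[0,0,-0.0027]},
    {"dp":[29.5,-0.5,30],"delta_rot":[0,0,-0.0027]},
    {"dp":[29.5,-0.5,40],"delta_rot":[0,0,-0.0027]},
    {"dp":[29.5,-0.5,40],"delta_rot":[0,0,-0.0027]},
    {"dp":[29.5,-0.5,40],"delta_rot":[0,0,-0.0027]}
  ],
  "claw": 46
}}

```text
time: 9.05
tool_pos: [0.5515, -0.2978, 0.1096]
ee_rot: [-179.9, 0.1, 7.0]
wrist_force: [1.3, 0.6, 0.3]
opening: 0.046
grasp_force: 0.0
```

```bash
python3 -c "
from h import *
go(.552,-.2985,.0515)"
```

```text
t 9.05 dp [ 0.5  0.8 58.1] rot [-0.001   0.0012  0.001 ]
```

{"op": "play_rows", "data": {
  "targets": [
    {"dp":[0.5,0.5,10],"delta_rot":[0,0,0]},
    {"dp":[0.5,0.5,25],"delta_rot":[0,0,0]},
    {"dp":[0.5,0.5,40],"delta_rot":[0,0,0]},
    {"dp":[0.5,0.5,52],"delta_rot":[0,0,0]},
    {"dp":[0.5,0.5,57],"delta_rot":[0,0,0]},
    {"dp":[0.5,0.5,57.5],"delta_rot":[0,0,0]},
    {"dp":[0.5,0.5,57.5],"delta_rot":[0,0,0]},
    {"dp":[0.5,0.5,57.5],"delta_rot":[0,0,0]}
  ]
}}

```text
time: 9.72
tool_pos: [0.553, -0.2986, 0.0537]
ee_rot: [180.0, -0.1, 7.0]
wrist_force: [0.6, 0.4, 0.0]
opening: 0.0459
grasp_force: 0.0
```

{"op": "play_rows", "data": {
  "targets": [
    {"dp":[0,0,0],"delta_rot":[0,0,0]},
    {"dp":[0,0,0],"delta_rot":[0,0,0]},
    {"dp":[0,0,0],"delta_rot":[0,0,0]},
    {"dp":[0,0,0],"delta_rot":[0,0,0]},
    {"dp":[0,0,0],"delta_rot":[0,0,0]},
    {"dp":[0,0,0],"delta_rot":[0,0,0]},
    {"dp":[0,0,0],"delta_rot":[0,0,0]}
  ],
  "claw": 8
}}

```text
time: 10.3
tool_pos: [0.5524, -0.298, 0.0529]
ee_rot: [-180.0, -0.0, 7.0]
wrist_force: [-0.8, 0.7, 2.6]
opening: 0.0154
grasp_force: 30.0
```

```bash
cat > look.py <<'E'
from h import *
import sys
s=manip.state(); p,d=viewer.camera("wrist"); cv2.imwrite(f"pics/{sys.argv[1]}.png",p)
P=viewer.camera_params("wrist"); M=P['mount']
T=Ro.from_euler('xyz',s['ee_rot'],degrees=True).as_matrix()
v,u=np.mgrid[:400,:640]
X=np.stack([(u-P['cx'])/P['fx']*d,(v-P['cy'])/P['fy']*d,d],-1)@M[:3,:3].T+M[:3,3]; X=X@T.T+s['tool_pos']
yaw=.1205; ex=np.array([np.cos(yaw),np.sin(yaw)]); ey=np.array([-np.sin(yaw),np.cos(yaw)]); mid=np.array([.596,-.2235])
L=np.stack([(X[...,:2]-mid)@ex,(X[...,:2]-mid)@ey],-1)
tp=s['tool_pos']; print("t",round(s['time'],2),"tcp rail",round(float((tp[:2]-mid)@ex),4),round(float((tp[:2]-mid)@ey),4),"z",tp[2].round(4),"F rail x,y",round(float(s['wrist_force'][:2]@ex),2),round(float(s['wrist_force'][:2]@ey),2),"grip",s['grasp_force'],s['opening'])
hsv=cv2.cvtColor(p,cv2.COLOR_BGR2HSV)
red=((hsv[...,0]<5)|(hsv[...,0]>172))&(hsv[...,1]>150)&(hsv[...,2]>80)&(L[...,0]>.02)&(L[...,0]<.06)&(abs(L[...,1])<.14)
if red.any(): print("pin",red.sum(),np.median(X[red],0).round(4),np.percentile(X[red][:,2],[10,90]).round(4),"rail",np.median(L[red],0).round(4),np.argwhere(red).mean(0).round())
br=(hsv[...,0]>17)&(hsv[...,0]<28)&(hsv[...,1]>90)&(hsv[...,2]>80)&(L[...,0]>.02)&(L[...,0]<.05)&(X[...,2]<.035)&(abs(L[...,1])<.14)
if br.any(): print("brass",br.sum(),"rail y",np.percentile(L[br][:,1],[0,10,50,90,100]).round(4),"z",np.median(X[br][:,2]).round(3))
hd=(X[...,2]>.08)&(X[...,2]<.093)&(L[...,0]>.06)&(L[...,0]<.12)&(abs(L[...,1]-.007)<.04)
if hd.sum()>50: print("head",hd.sum(),"rail",L[hd].min(0).round(4),L[hd].max(0).round(4))
E
python3 look.py w5
```

```text
t 10.3 tcp rail -0.0522 -0.0687 z 0.0529 F rail x,y -0.69 0.78 grip 29.998003081418574 0.015367404034368608
pin 200 [ 0.6383 -0.3157  0.0594] [0.0585 0.0604] rail [ 0.0309 -0.0966] [ 69. 380.]
brass 247 rail y [-0.0215 -0.0207 -0.0181 -0.0149 -0.0133] z 0.018
```

View pics/w5.png

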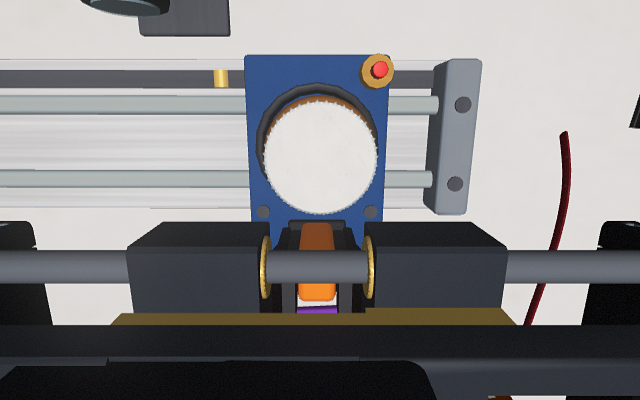

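The grip is held at (317,260): opening 15.4 mm, 30 N. The pin is visible at (380,69), with one brass lip of the strip at (221,78). I'll slide 50 mm, then feel forward in small steps.

{"op": "play_rows", "data": {
  "targets": [
    {"dp":[0,-3,0],"delta_rot":[0,0,0]},
    {"dp":[0,-8,0],"delta_rot":[0,0,0]},
    {"dp":[0,-14,0],"delta_rot":[0,0,0]},
    {"dp":[0,-21,0],"delta_rot":[0,0,0]},
    {"dp":[0,-28,0],"delta_rot":[0,0,0]},
    {"dp":[0,-35,0],"delta_rot":[0,0,0]},
    {"dp":[0,-41,0],"delta_rot":[0,0,0]},
    {"dp":[0,-46,0],"delta_rot":[0,0,0]},
    {"dp":[0,-49,0],"delta_rot":[0,0,0]},
    {"dp":[0,-50,0],"delta_rot":[0,0,0]}
  ]
}}

```text
time: 11.18
tool_pos: [0.5465, -0.2493, 0.0529]
ee_rot: [179.9, -0.0, 6.9]
wrist_force: [1.8, -3.8, -2.8]
opening: 0.016
grasp_force: 30.0
```

{"op": "play_rows", "data": {
  "targets": [
    {"dp":[0,0,0],"delta_rot":[0,0,0]},
    {"dp":[0,0,0],"delta_rot":[0,0,0]},
    {"dp":[0,0,0],"delta_rot":[0,0,0]}
  ]
}}

```text
time: 11.43
tool_pos: [0.5464, -0.249, 0.0529]
ee_rot: [180.0, -0.0, 6.9]
wrist_force: [2.0, -2.5, -0.9]
opening: 0.0161
grasp_force: 30.0
```

```bash
python3 look.py w6
```

```text
t 11.43 tcp rail -0.0523 -0.0193 z 0.0529 F rail x,y 1.66 -2.75 grip 29.99826304614544 0.016111551561806502
pin 204 [ 0.6323 -0.2667  0.0593] [0.0582 0.0602] rail [ 0.0308 -0.0472] [ 69. 380.]
```

{"op": "play_rows", "data": {
  "targets": [
    {"dp":[0,-2,0],"delta_rot":[0,0,0]},
    {"dp":[0,-5,0],"delta_rot":[0,0,0]},
    {"dp":[0,-8,0],"delta_rot":[0,0,0]},
    {"dp":[0,-10,0],"delta_rot":[0,0,0]},
    {"dp":[0,-11,0],"delta_rot":[0,0,0]},
    {"dp":[0,-11,0],"delta_rot":[0,0,0]},
    {"dp":[0,-11,0],"delta_rot":[0,0,0]}
  ]
}}

```text
time: 12.07
tool_pos: [0.5454, -0.2397, 0.0529]
ee_rot: [179.9, -0.1, 6.9]
wrist_force: [3.8, -8.0, -3.8]
opening: 0.0157
grasp_force: 30.0
```

```bash
python3 look.py w7
```

```text
t 12.07 tcp rail -0.0522 -0.01 z 0.0529 F rail x,y 2.79 -8.41 grip 30.009997074957937 0.015659400367414523
pin 206 [ 0.6312 -0.2574  0.0602] [0.0592 0.061 ] rail [ 0.0308 -0.0379] [ 69. 380.]
```

{"op": "play_rows", "data": {
  "targets": [
    {"dp":[0,-1,0],"delta_rot":[0,0,0]},
    {"dp":[0,-2,0],"delta_rot":[0,0,0]},
    {"dp":[0,-2,0],"delta_rot":[0,0,0]},
    {"dp":[0,-2,0],"delta_rot":[0,0,0]}
  ]
}}

```text
time: 12.45
tool_pos: [0.5448, -0.2351, 0.0529]
ee_rot: [-179.9, 0.0, 7.0]
wrist_force: [0.4, -0.6, 1.6]
opening: 0.0155
grasp_force: 30.0
```

```bash
python3 look.py w8
```

```text
t 12.45 tcp rail -0.0522 -0.0054 z 0.0529 F rail x,y 0.36 -0.61 grip 29.998595416545868 0.015483467776273659
pin 209 [ 0.6308 -0.2527  0.0605] [0.0594 0.0614] rail [ 0.031  -0.0331] [ 69. 380.]
```

Force peaked at 8 N and then dropped, and the pin is raised 1 mm, so the ball is on the lip. Continuing in 2 mm steps.

{"op": "play_rows", "data": {
  "targets": [
    {"dp":[0,-1,0],"delta_rot":[0,0,0]},
    {"dp":[0,-2,0],"delta_rot":[0,0,0]},
    {"dp":[0,-2,0],"delta_rot":[0,0,0]},
    {"dp":[0,-2,0],"delta_rot":[0,0,0]}
  ]
}}

```text
time: 12.83
tool_pos: [0.5445, -0.2328, 0.0529]
ee_rot: [-179.9, 0.0, 7.0]
wrist_force: [-1.6, 3.3, 3.9]
opening: 0.0157
grasp_force: 30.0
```

```bash
python3 look.py w9
```

```text
t 12.83 tcp rail -0.0522 -0.0031 z 0.0529 F rail x,y -1.19 3.49 grip 29.998708977364004 0.015725505894028564
pin 203 [ 0.6304 -0.2505  0.0596] [0.0588 0.0605] rail [ 0.0309 -0.031 ] [ 69. 380.]
```

{"op": "play_rows", "data": {
  "targets": [
    {"dp":[0,-1,0],"delta_rot":[0,0,0]},
    {"dp":[0,-2,0],"delta_rot":[0,0,0]},
    {"dp":[0,-2,0],"delta_rot":[0,0,0]},
    {"dp":[0,-2,0],"delta_rot":[0,0,0]}
  ]
}}

```text
time: 13.22
tool_pos: [0.5443, -0.2312, 0.0529]
ee_rot: [-180.0, 0.0, 7.0]
wrist_force: [-0.5, 4.7, 4.4]
opening: 0.0159
grasp_force: 30.0
```

```bash
python3 look.py w10
```

```text
t 13.22 tcp rail -0.0522 -0.0014 z 0.0529 F rail x,y 0.04 4.73 grip 29.997925283387303 0.01586706656503561
pin 199 [ 0.6302 -0.2489  0.0585] [0.0577 0.0594] rail [ 0.0309 -0.0292] [ 69. 379.]
```

The ball is now pulling the carriage in (+4.7 N) and the pin is dropping. Following it to the force zero.

{"op": "play_rows", "data": {
  "targets": [
    {"dp":[0,-1,0],"delta_rot":[0,0,0]},
    {"dp":[0,-2,0],"delta_rot":[0,0,0]},
    {"dp":[0,-2,0],"delta_rot":[0,0,0]},
    {"dp":[0,-2,0],"delta_rot":[0,0,0]}
  ]
}}

```text
time: 13.6
tool_pos: [0.5441, -0.229, 0.0529]
ee_rot: [-179.9, 0.0, 7.0]
wrist_force: [-0.9, 5.6, 5.7]
opening: 0.0159
grasp_force: 30.0
```

```bash
python3 look.py w11
```

```text
t 13.6 tcp rail -0.0522 0.0008 z 0.0529 F rail x,y -0.23 5.69 grip 29.997978808823973 0.015850516376184856
pin 192 [ 0.6299 -0.2466  0.0562] [0.0554 0.057 ] rail [ 0.0308 -0.027 ] [ 70. 379.]
```

{"op": "play_rows", "data": {
  "targets": [
    {"dp":[0,-1,0],"delta_rot":[0,0,0]},
    {"dp":[0,-1.5,0],"delta_rot":[0,0,0]},
    {"dp":[0,-1.5,0],"delta_rot":[0,0,0]},
    {"dp":[0,-1.5,0],"delta_rot":[0,0,0]}
  ]
}}

```text
time: 13.98
tool_pos: [0.544, -0.2285, 0.0529]
ee_rot: [180.0, -0.0, 7.0]
wrist_force: [2.2, 3.1, 3.4]
opening: 0.0155
grasp_force: 30.0
```

```bash
python3 look.py w12
```

```text
t 13.98 tcp rail -0.0522 0.0013 z 0.0529 F rail x,y 2.54 2.82 grip 29.99795446638018 0.01548486482027324
pin 186 [ 0.6299 -0.2462  0.0557] [0.055  0.0563] rail [ 0.0309 -0.0266] [ 70. 378.]
brass 5 rail y [-0.0394 -0.0394 -0.0393 -0.0392 -0.0391] z 0.017
```

The pin is down about 3.6 mm. One more millimetre to relax the arm, then a check.

{"op": "play_rows", "data": {
  "targets": [
    {"dp":[0,-0.5,0],"delta_rot":[0,0,0]},
    {"dp":[0,-0.8,0],"delta_rot":[0,0,0]},
    {"dp":[0,-0.8,0],"delta_rot":[0,0,0]},
    {"dp":[0,-0.8,0],"delta_rot":[0,0,0]},
    {"dp":[0,-0.8,0],"delta_rot":[0,0,0]},
    {"dp":[0,-0.8,0],"delta_rot":[0,0,0]},
    {"dp":[0,-0.8,0],"delta_rot":[0,0,0]},
    {"dp":[0,-0.8,0],"delta_rot":[0,0,0]}
  ]
}}

```text
time: 14.7
tool_pos: [0.544, -0.2282, 0.0529]
ee_rot: [180.0, -0.0, 6.9]
wrist_force: [4.2, -3.8, -1.2]
opening: 0.0156
grasp_force: 30.0
```

```bash
python3 look.py w13
python3 - <<'E'
from h import *
s=manip.state(); print(s['tool_pos'],s['wrist_force'],s['qd'].round(2))
p,d=viewer.camera("wrist"); P=viewer.camera_params("wrist"); M=P['mount']; T=Ro.from_euler('xyz',s['ee_rot'],degrees=True).as_matrix()
v,u=np.mgrid[:400,:640]
X=(np.stack([(u-P['cx'])/P['fx']*d,(v-P['cy'])/P['fy']*d,d],-1)@M[:3,:3].T+M[:3,3])@T.T+s['tool_pos']
n=np.array([.594,-.223]); q=X[(d>0)&(X[...,2]>.094)&(X[...,2]<.106)&(np.hypot(X[...,0]-n[0],X[...,1]-n[1])<.035)]
A=np.linalg.lstsq(np.c_[q[:,:2],np.ones(len(q))],q[:,2],rcond=None)[0]
print("cap",len(q),q.mean(0),cv2.minEnclosingCircle(q[:,:2].astype(np.float32)),A[:2],"tcp->cap",q.mean(0)-s['tool_pos'])
E
```

```text
t 14.7 tcp rail -0.0522 0.0016 z 0.0529 F rail x,y 3.7 -4.26 grip 30.00048349611461 0.015620361963763766
pin 187 [ 0.6298 -0.246   0.0558] [0.0548 0.0565] rail [ 0.0308 -0.0264] [ 70. 378.]
brass 5 rail y [-0.0392 -0.0392 -0.0391 -0.0389 -0.0388] z 0.017
[ 0.54395478 -0.22826042  0.05288943] [ 5.79751382 -3.38073559 -1.41821414] [-0.02  0.02 -0.14 -0.    0.05 -0.02 -0.02]
cap 10103 [ 0.59412297 -0.22451097  0.09967304] ((0.5934125185012817, -0.22457213699817657), 0.02005005069077015) [-0.00134129 -0.00154996] tcp->cap [0.05016819 0.00374945 0.04678361]
```

View pics/w13.png

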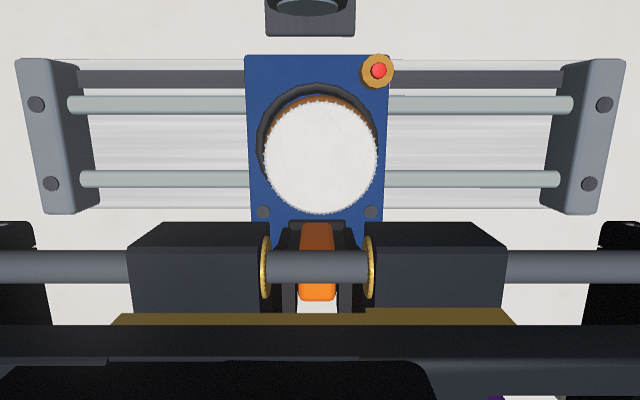

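```bash
python3 -c "
from h import *
print(manip.finish_job())"
```

```text
the job is handed in; nothing more can be done
None
```

I handed the job in at about 15 s, but the simulator gave no verdict. At the last look the jar stood upright in the nest, about 3 mm off centre by camera. The carriage was at rest with the pin about 3.5 mm down in the notch, the orange grip was held at 30 N, and I had gone nowhere near the cup and bottle.

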